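# Park the wash bottle in its dock

## Task

Put the pump bottle of wash fluid away in its bench dock: swing the dock's gate wide open, gently push the bottle along the bench, low on its body so that it slides upright and never tips, until it is fully home against the V-shaped back, then swing the gate fully shut behind it. Only push with the fingers: do not grip or lift the bottle, and leave the other things on the bench where they are.

Things in the scene. Friction and masses are not known exactly. Their poses are not given: they have to be found in the camera images.
- wash_bottle: White pump bottle with a blue pump head, 0.2 to 0.4 kg, on the grey bench in front of the dock (another, far off at the back, is scenery): round body 66 mm in diameter, 112 mm high with its rounded shoulder; pump head 44 mm wide, up to 137 mm. Origin: centre of its underside; z is its axis. Friction on the bench about 0.6: pushed over 40 mm up it may tip. It rests up to 0.04 rad off plumb.
- dock: Aluminium sheet dock fixed to the bench, 42 mm high, without a floor: the bottle slides in on the bench itself. Origin: on the bench, where the centre of the bottle's underside comes when it is home, touching both 45-degree faces of the V back. x points into the dock, y to its left; the mouth faces -x. Outside, 3 mm high mounting feet reach to y = +-72 and x = 60 mm.
- gate (a joint): Gate angle, rad: 0 = shut across the mouth (stop); grows as it swings outward from the dock and round to the dock's left, to a stop at 1.9. It begins 0.2 to 0.6 open and blocks the mouth. Stiff hinge, 0.07 N m: it stays where left. At angle q the gate points from the hinge along (-sin q, -cos q) in the dock's x, y. Shut, it leaves 9 mm behind a bottle that is home.
- gate_hinge (a point): Upright hinge axis of the gate, at x = -46, y = +52, z = 29 mm in the dock's frame; the hinge post is 46 mm high.
- gate_end (a point): Near the free end of the gate, 90 mm from the hinge axis, on the top edge of the bar (z = 40 mm), under the black knob. The gate is a flat steel bar 8 mm thick, from z = 18 to 40 mm, reaching 102 mm from the hinge axis; the knob is 13 mm in diameter and stands up to z = 56 mm.
- kapton_roll: Bystander: roll of amber tape lying flat, 62 mm in diameter, 19 mm high, to the right of the dock. Origin: centre of its underside.
- cup_screws: Bystander: small white cup of screws, 58 mm in diameter, 26 mm high, to the right of the dock's mouth. Origin: centre of its underside.
- label_roll: Bystander: roll of white labels lying flat, 58 mm in diameter, 25 mm high, to the left of the dock. Origin: centre of its underside.
- tweezers: Bystander: tweezers lying on the bench in front of the vice's knob, 118 mm long in their own y, 10 mm high. Origin: centre of their underside.
- spare_board: Bystander: bare green circuit board lying on the bench behind the vice, 52 x 90 mm, 12 mm high. Origin: centre of its underside.
- dock_mouth (a point): Middle of the dock's mouth, on the bench, at x = -42, y = 0 mm in the dock's frame. The mouth is 92 mm wide, between two straight cheeks 4 mm thick with inner faces at y = +46 and -46 mm; they run from here to x = 3 mm, where the V begins.
Mind the look-alikes: they are no part of the job. Of the things that look like the wash_bottle, the smaller one is meant.

How it is judged:
By the outcome, as a careful person would: the job done as asked, in the order asked, and still so for the second after the job is handed in, with the robot touching nothing.
It also fails if it takes over 72 s, if anything falls off the work surface, if the arm or the gripper's body presses on something with over 40 N, if the wrist force passes 120 N, or if a joint passes its speed limit or range.

## Robot

A 6-joint arm with a two-finger parallel gripper is mounted at the origin on a cart in front of the work surface, level with it; the furniture and walls round the work are solid. World frame = base frame: x ahead of the robot, y to its left, z up, the work surface at z = 0. Lengths are in mm, angles in rad, forces in N, time in s.
With the tool pointing down it reaches from about 225 to 875 mm from the base axis. Payload 3.4 kg.
Tool frame: the origin (TCP) lies midway between the tips of the shut fingers; the grasp point (between the pads) lies 19 mm behind it; z points along the fingers, y is the line along which they close (so a half turn about z gives the same grasp; the last joint's range is limited). The gripper opens to 85 mm and grips with 20 to 120 N. Pads are 22 mm wide; open, the fingers measure 114 mm over their backs; the gripper's body (76 mm by 85 mm) begins 54 mm behind the grasp point. The pads swing forward as they close: fully open they stand 13 mm farther back than shut.
Start: joints at [-1.391, 0.276, 1.505, -0, 1.361, -0.121], TCP at [170.362, -549.217, 231.328] pointing down, gripper open.
Joint ranges: [-2.89, 2.89], [-0.75, 2.08], [0.22, 2.7], [-1.18, 4.32], [0.11, 2.71], [-2.7, 2.7]. Speed limits (rad/s): [2.57, 2.57, 3.14, 3.14, 3.14, 3.14].

## Interface

Orientations are given as a rotation vector (axis times angle).
In Python, from cell import r gives the robot as it stands. The module is installed in compiled form; this text tells all that it offers.
- The arm moves only by the tool send_rows, never from a script. Its argument "increments" is text: rows parted by semicolons, each of 4 numbers parted by spaces: the shift along the tool's x, y, z in cm, then the turn about the tool's z in rad. A call has 1 to 8 rows; each row is the pose to reach, as a shift and turn from the pose commanded when the call began, along the tool's axes at that moment; what a row does not reach only later rows make up. A row lasts 1/12 s, in which the tool goes at most 41.7 mm and 7.16 degrees, less where a joint would pass 70% of its speed; a pose out of reach is approached as far as the arm can. A call with a gripper value outside its range is refused whole. "jaw" is the opening, from 0 (shut) to 1 (fully open), set as the call begins (left out, the last holds). The fingers move at their own pace and stop on an object; "newtons" is the grip in N (left out, the last holds). Time passes only in rows, so rows that repeat a pose let the fingers close. It gives the time, the measured TCP pose, the force, the opening and the grip force at its end, in the units of the state.
- r.observe(): the state, without advancing time (a new reading comes with each control period).
- r.get_image(name): name is "scene" or "top"; returns a dict with "frame" (400x640x3 uint8, red, green, blue), "camera_matrix" (3x3 intrinsics, pixels), "R" (3x3) and "t" (3): a world point X has camera coordinates R X + t. Camera axes: x right, y down, z forward; pixel columns grow to the right and rows downward; lengths in mm; the calibration is good to about 2 mm. A picture is of the moment at which its call begins. There is no depth.
- r.job_done(): hands the job in; it is judged then, once.
The state is a dict: "clock": time; "joints": joint angles; "qd": joint speeds; "effort": joint torques, N m; "position": TCP position; "tcp_rot": TCP orientation; "wrist_force": force on the tool from outside, world axes, zero at the start; "wrist_torque": the same for the moment, N m; "grip_width": opening from 0.0 (shut) to 1.0 (fully open); "grip_force": force on a finger pad.
Only numpy, scipy, OpenCV 4.12 (cv2) and the standard library are available. Lean on these libraries where they do the work, as an engineer would, in place of code of your own. Each camera call takes 0.05 s, during which the arm holds its last target. There are 200 camera calls.

## Working session

There is one attempt and no reset: what is moved stays moved. The work goes in short steps, Python scripts to look and compute and a tool call to move; the robot and the scene stay as the last step left them, time stands still between calls to the robot, and variables do not carry over. Pictures are saved under pics/ and viewed, at most 10 in all, crops included, and the job is handed in when it is done.

Besides the shell and the picture viewer there is one more tool, called after "Call:" by a JSON object that holds its "api" and its "payload", one argument or row to a line. send_rows: Moves the arm, as the interface text tells. Its arguments: {"type":"object","properties":{"increments":{"type":"string"},"jaw":{"type":"number"},"newtons":{"type":"number"}},"required":["increments"]}

```bash
mkdir -p pics
cat > h.py <<'E'
from cell import r
import numpy as np, cv2
from scipy.spatial.transform import Rotation as Ro
def snap(n,f,crop=None,s=1):
    d=r.get_image(n); im=d["frame"][:,:,::-1]
    cv2.imwrite(f"pics/{f}_full.png",im)
    if crop: 
        a,b,c,e=crop; im=im[b:e,a:c]
    cv2.imwrite(f"pics/{f}.png",cv2.resize(im,None,fx=s,fy=s,interpolation=cv2.INTER_CUBIC)); return d
def ray(d,u,v,z):
    K,R,t=map(np.array,(d["camera_matrix"],d["R"],d["t"])); c=-R.T@t
    w=R.T@np.linalg.inv(K)@[u,v,1]; return c+w*(z-c[2])/w[2]
def proj(d,X):
    K,R,t=map(np.array,(d["camera_matrix"],d["R"],d["t"])); p=K@(R@np.array(X,float)+t); return p[:2]/p[2]
E
python3 - <<'E'
from h import *
for n in("scene","top"):
    d=snap(n,n); R=np.array(d["R"]); print(n,-R.T@d["t"],R[2],d["camera_matrix"][0][0])
o=r.observe(); print(o["position"],Ro.from_rotvec(o["tcp_rot"]).as_matrix().round(3),o["grip_width"],o["clock"])
E
```

```text
scene [260.87290384 410.50514246 668.25645172] [ 0.35612982 -0.58880495 -0.72558961] 376.5113007567075
top [ 394.73439868  -82.14100378 1181.66618681] [ 0.16375907 -0.00796325 -0.98646822] 495.84213569768343
[ 170.26043908 -548.70702388  230.48946803] [[ 0.955  0.296 -0.   ]
 [ 0.296 -0.955  0.002]
 [ 0.    -0.002 -1.   ]] 0.9953643206820589 0.1
```

View pics/scene.png

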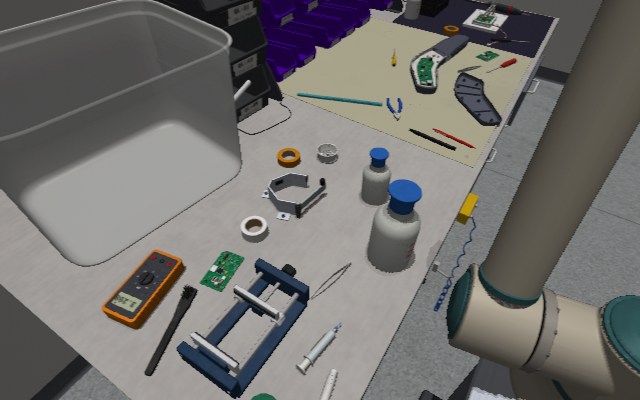

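View pics/top.png

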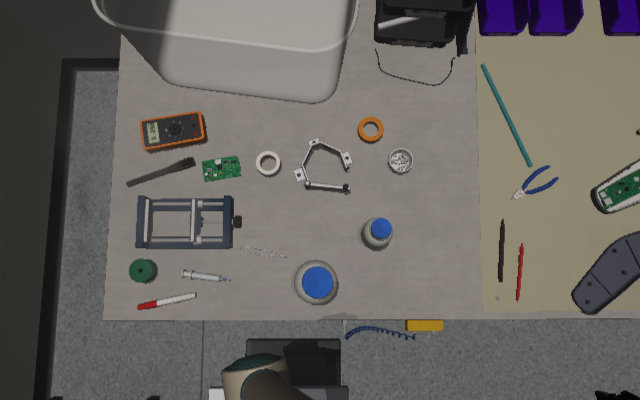

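Candidates for the wash_bottle: the small bottle at top (378,232), scene (377,178); the big one at top (317,282), scene (393,230); and a distant one at scene (411,8). I choose the small one near the dock. Next is a close crop.

Run:
```python
import cv2
im=cv2.imread('pics/top_full.png')[120:310,270:430]
a=cv2.resize(im,None,fx=3.1,fy=3.1,interpolation=cv2.INTER_CUBIC)
cv2.imwrite('pics/c1.png',a); print(a.shape)
im=cv2.imread('pics/scene_full.png')[135:275,225:425]
cv2.imwrite('pics/c2.png',cv2.resize(im,None,fx=4,fy=4,interpolation=cv2.INTER_CUBIC))
```

```text
(589, 496, 3)
```

View pics/c1.png

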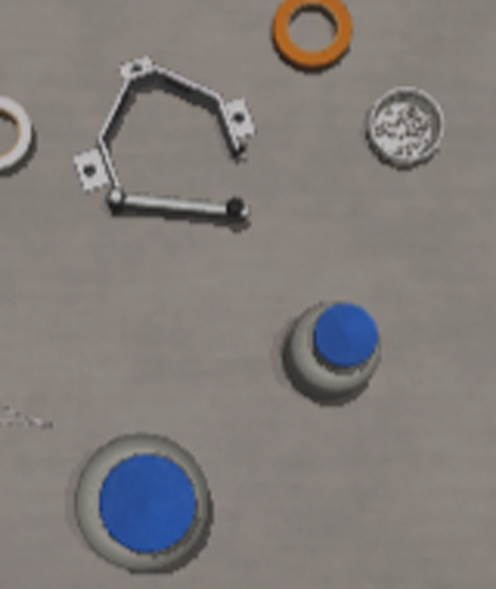

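View pics/c2.png

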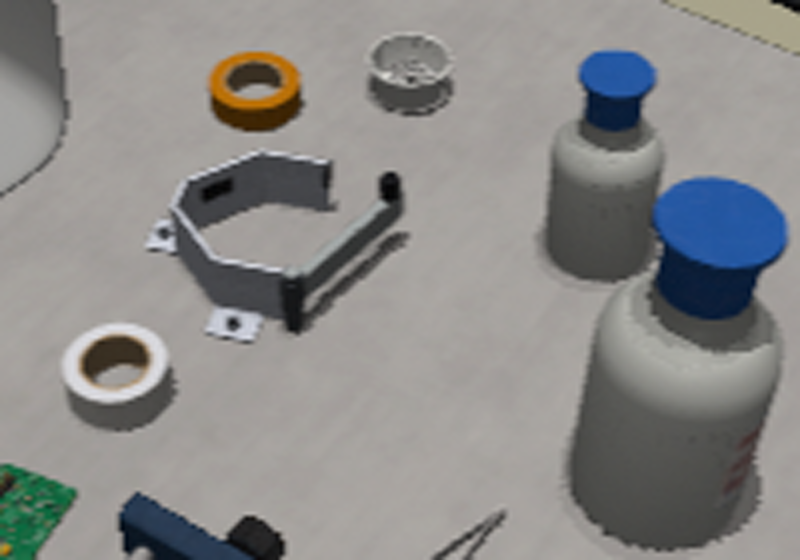

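```bash
cat > m.py <<'E'
from h import *
from scipy.optimize import least_squares
T=r.get_image("top"); S=r.get_image("scene")
t=lambda u,v:(T,(270+u/3.1,120+v/3.1)); s=lambda u,v:(S,(225+u/4,135+v/4))
obs=[(t(117,195),(-46,52,46)),(t(240,152),(-42,-48,42)),(t(222,98),(3,-48,42)),(t(102,139),(3,48,42)),(t(146,67),(50,0,42)),
(s(292,272),(-46,52,46)),(s(330,162),(-42,-48,42)),(s(263,152),(3,-48,42)),(s(208,256),(3,48,42)),(s(173,206),(50,0,42))]
def W(p,X):
    c,n=np.cos(p[2]),np.sin(p[2]); return [p[0]+c*X[0]-n*X[1],p[1]+n*X[0]+c*X[1],X[2]]
res=lambda p:np.concatenate([proj(d,W(p,X))-uv for (d,uv),X in obs])
f=least_squares(res,[540,-60,0.2],x_scale=[10,10,.1]); print(f.x,f.fun.reshape(-1,2).round(1).tolist())
p=f.x
for (d,uv) in (t(236,207),s(391,178)):
    k=ray(d,*uv,56); dx=k-W(p,(-46,52,56)); c,n=np.cos(p[2]),np.sin(p[2]); lx,ly=c*dx[0]+n*dx[1],-n*dx[0]+c*dx[1]
    print('knob',k,'q',np.arctan2(-lx,-ly),np.hypot(lx,ly))
print('head',ray(*[t(346,335)[0]],*t(346,335)[1],137),ray(S,*s(617,75)[1],137))
# base: scene sides
b=ray(S,*s(602,279)[1],0); c=-np.array(S["R"]).T@S["t"]; v=(b-c)[:2]; v/=np.linalg.norm(v); print('base scene',b[:2]+33*v)
b=ray(T,*t(331,404)[1],95); print(b)
# silhouette fit with circles body z 3..95
def sil(d,x,y):
    a=np.linspace(0,6.28,60); P=np.array([proj(d,[x+33*np.cos(i),y+33*np.sin(i),z]) for z in (0,90) for i in a]); return P
def rb(q):
    P=sil(S,*q); Q=sil(T,*q); u=lambda k:np.array(s(*k)[1]);w=lambda k:np.array(t(*k)[1])
    return [P[:,1].max()-u((602,279))[1],P[:60,0].min()-u((545,240))[0],P[:60,0].max()-u((655,240))[0],Q[:,0].min()-w((284,0))[0],Q[60:,0].max()-w((380,0))[0]]
g=least_squares(rb,[360,-180],diff_step=1e-3); print('bottle',g.x,g.fun)
E
python3 m.py
```

```text
[ 6.72674164e+02 -1.02018110e+02  3.26253211e-01] [[-0.6, 1.6], [-0.6, 0.8], [-1.1, 0.6], [-0.8, 0.1], [-2.2, -1.3], [0.6, -0.5], [0.9, -0.6], [0.1, -1.2], [1.7, -0.5], [-1.8, -5.3]]
knob [ 605.04442388 -157.79392104   56.        ] q 0.4079235126772176 90.59193718543911
knob [ 602.16301267 -153.86077121   56.        ] q 0.4446436603138483 86.96558567508235
head [ 500.92186905 -226.32780465  137.        ] [ 497.19967908 -220.67869587  137.        ]
base scene [ 488.42523552 -231.86268622]
[ 456.44153056 -220.34990405   95.        ]
bottle [ 492.76964781 -227.20348813] [ 0.73198287  0.36976931 -0.72607598 -1.13689815  1.57782866]
```

```bash
sed -i 's/(t(146,67),(50,0,42)),$/]+[/; s/,(s(173,206),(50,0,42))\]/]/; s/(t(102,139),(3,48,42)),\]/(t(102,139),(3,48,42))]/' m.py; sed -i 's/^print(.head.*$//' m.py
cat >> m.py <<'E'
i=W(p,(0,0,0)); dx=np.append(g.x,0)-i; c,n=np.cos(p[2]),np.sin(p[2]); print('bottle in dock',c*dx[0]+n*dx[1],-n*dx[0]+c*dx[1])
print('hinge',W(p,(-46,52,0)),'mouth',W(p,(-42,0,0)))
for q in (.43,1,1.5,1.9,0): print(q,np.round(W(p,(-46-90*np.sin(q),52-90*np.cos(q),56)),1))
E
python3 m.py
```

```text
[ 6.74277095e+02 -1.02298081e+02  3.18496684e-01] [[-0.7, 0.8], [-0.5, 0.3], [-0.9, 0.1], [-0.8, -0.7], [-0.2, -0.8], [0.5, -0.7], [-0.2, -1.5], [1.1, -0.9]]
knob [ 605.04442388 -157.79392104   56.        ] q 0.4205206053473196 90.94914189912367
knob [ 602.16301267 -153.86077121   56.        ] q 0.45791312057158584 87.39099524674766
base scene [ 488.42523552 -231.86268622]
[ 456.44153056 -220.34990405   95.        ]
bottle [ 492.76964781 -227.20348813] [ 0.73198287  0.36976931 -0.72607598 -1.13689815  1.57782866]
bottle in dock -211.49171593712578 -61.786471604003594
hinge [np.float64(614.3073230337682), np.float64(-67.31770807567506), 0] mouth [np.float64(634.389390648059), np.float64(-115.44992764152354), 0]
0.43 [ 604.3 -156.8   56. ]
1 [ 557.6 -137.2   56. ]
1.5 [ 531.  -101.5   56. ]
1.9 [524.3 -66.4  56. ]
0 [ 642.5 -152.8   56. ]
```

The crops show:
- **Bottle:** the small white one with a blue pump, centre in c1 near (333,355). It matches the description: 66 mm wide and nearest the dock.
- **Dock:** hinge post at (117,197), gate knob at (236,208), gate about 0.43 open.

The dock is at about (674,-102) with yaw 0.318, and the bottle is at about (493,-227).

Plan: shut the fingers and swing the gate open from inside. Then push with the back of an open finger, so the gripper body stays clear of the bottle.

Call:
{"api": "send_rows", "payload": {
  "increments": "27.5 -12.3 0 0;27.5 -12.3 0 0;27.5 -12.3 0 0;27.5 -12.3 0 0;27.5 -12.3 0 0;27.5 -12.3 0 0;27.5 -12.3 0 0;27.5 -12.3 0 0",
  "jaw": 0
}}

```text
clock: 0.97
position: [400.4, -345.8, 231.5]
tcp_rot: [-3.103, -0.478, -0.005]
wrist_force: [0.1, 0.1, -0.8]
grip_width: -0.001
grip_force: 0.0
```

Call:
{"api": "send_rows", "payload": {
  "increments": "27.5 -12.3 0 0;27.5 -12.3 0 0;27.5 -12.3 0 0;27.5 -12.3 0 0;27.5 -12.3 0 0;27.5 -12.3 0 0;27.5 -12.3 0 0;27.5 -12.3 0 0"
}}

```text
clock: 1.63
position: [627.1, -147.1, 230.7]
tcp_rot: [-3.103, -0.477, -0.005]
wrist_force: [0.9, -0.8, 0.3]
grip_width: 0.0
grip_force: 0.0
```

```bash
cat > go.py <<'E'
from h import *
import sys
D=np.array([674.3,-102.3]);YAW=.318
def w(x,y): c,n=np.cos(YAW),np.sin(YAW); return D+[c*x-n*y,n*x+c*y]
def inc(x,y,z,yaw=None,o=None,pr=True):
    # dock-frame target (z = TCP height, yaw of tool x rel. dock) -> increments
    o=o or r.observe(); M=Ro.from_rotvec(o["tcp_rot"]).as_matrix(); d=M.T@(np.append(w(x,y),z)-o["position"])/10
    cy=np.arctan2(M[1,0],M[0,0]); tn=0 if yaw is None else (cy-yaw-YAW+np.pi)%(2*np.pi)-np.pi
    print(np.round(d,2),round(tn,3))
def st():
    o=r.observe(); M=Ro.from_rotvec(o["tcp_rot"]).as_matrix(); dx=o["position"][:2]-D; c,n=np.cos(YAW),np.sin(YAW)
    print('t',round(o["clock"],2),'dock xy',(c*dx[0]+n*dx[1]).round(1),(-n*dx[0]+c*dx[1]).round(1),'z',round(o["position"][2],1),'yaw',round(np.arctan2(M[1,0],M[0,0])-YAW,3),'j',np.round(o["joints"],2),'F',np.round(o["wrist_force"],1),round(o["grip_width"],2))
E
python3 - <<'E'
from go import *
st(); inc(-61,-29,100,0); inc(-61,-29,24,0)
T=r.get_image("top"); b=ray(T,317,282,150); print('big',b, proj(T,r.observe()["position"]))
for q in np.arange(.43,1.91,.1): print(round(q,2),np.round([-46-80*np.sin(q)+15*np.cos(q)+61,52-80*np.cos(q)-15*np.sin(q)+29],1))
E
```

```text
t 1.63 dock xy -58.9 -27.8 z 230.7 yaw -0.013 j [-0.34  0.38  1.35  0.    1.41  0.92] F [ 0.9 -0.8  0.3] 0.0
[-0.26  0.14 13.07] -0.013
[-0.29  0.16 20.67] -0.013
big [388.97427153 -89.18299163 150.        ] [346.68333333 159.90229098]
0.43 [-4.7  2. ]
0.53 [-12.5   4.4]
0.63 [-20.    7.5]
0.73 [-27.2  11.4]
0.83 [-33.9  15.9]
0.93 [-40.2  21.1]
1.03 [-45.9  27. ]
1.13 [-51.   33.3]
1.23 [-55.4  40.1]
1.33 [-59.1  47.4]
1.43 [-62.1  54.9]
1.53 [-64.3  62.7]
1.63 [-65.7  70.8]
1.73 [-66.4  78.9]
1.83 [-66.2  87. ]
```

Call:
{"api": "send_rows", "payload": {
  "increments": "0.2 0.3 3 0;0.2 0.3 6 0;0.2 0.3 9 0;0.2 0.3 12 0;0.2 0.3 14 0;0.2 0.3 16 0;0.2 0.3 17 0;0.2 0.3 17 0"
}}

```text
clock: 2.35
position: [622.9, -154.2, 58.7]
tcp_rot: [-3.104, -0.469, 0.009]
wrist_force: [-0.6, 0.0, -0.2]
grip_width: 0.0
grip_force: 0.0
```

Run:
```python
from go import *
st(); snap("scene","g1",(225,115,345,215),5)
```

```text
t 2.35 dock xy -65.0 -33.2 z 58.7 yaw -0.018 j [-0.35  0.51  1.59 -0.    1.05  0.92] F [-0.6  0.  -0.2] 0.0
```

View pics/g1.png

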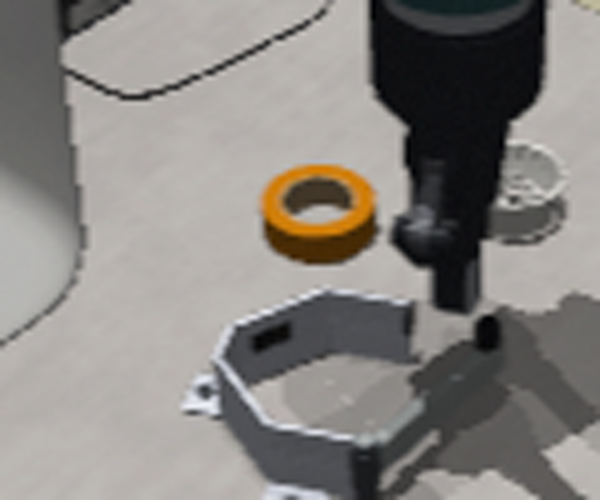

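The tip sits over the gap between the right cheek's end (410,305) and the knob (488,330), 59 mm up. I'll recheck the offset before going down.

Call:
{"api": "send_rows", "payload": {
  "increments": "0 0 0 0;0 0 0 0"
}}

```text
clock: 2.57
position: [626.6, -154.4, 63.0]
tcp_rot: [3.104, 0.47, 0.004]
wrist_force: [-0.3, -0.1, -0.1]
grip_width: -0.0
grip_force: 0.0
```

Run:
```python
from go import *
st(); inc(-58,-30,24,0)
```

```text
t 2.57 dock xy -61.6 -34.5 z 63.0 yaw -0.017 j [-0.35  0.5   1.58 -0.    1.05  0.92] F [-0.3 -0.1 -0.1] -0.0
[ 0.34 -0.47  3.9 ] -0.017
```

Call:
{"api": "send_rows", "payload": {
  "increments": "0.2 -0.2 0 0;0.3 -0.4 0 0;0.3 -0.4 0.8 0;0.3 -0.4 1.6 0;0.3 -0.4 2.4 0;0.3 -0.4 3.2 0;0.3 -0.4 3.8 0;0.3 -0.4 3.8 0"
}}

```text
clock: 3.23
position: [625.9, -148.5, 21.0]
tcp_rot: [-3.104, -0.47, 0.005]
wrist_force: [-0.2, 0.2, 0.5]
grip_width: -0.003
grip_force: 0.0
```

Run:
```python
from go import *
st()
a,b=-58.5,-30.5
for q in np.arange(.43,1.96,.1):
    off=4+11*abs(np.cos(q))+14.5*abs(np.sin(q)); print(round(q,2),np.round([-46-80*np.sin(q)+off*np.cos(q),52-80*np.cos(q)-off*np.sin(q)],1))
```

```text
t 3.23 dock xy -60.4 -28.7 z 21.0 yaw -0.017 j [-0.34  0.55  1.63 -0.    0.97  0.93] F [-0.2  0.2  0.5] -0.0
0.43 [-61.1 -29.1]
0.53 [-68.5 -27.6]
0.63 [-75.8 -25.3]
0.73 [-83.1 -22.2]
0.83 [-90.1 -18.3]
0.93 [-96.9 -13.6]
1.03 [-103.2   -8.1]
1.13 [-109.    -1.9]
1.23 [-114.3    5.1]
1.33 [-118.8   12.8]
1.43 [-122.4   21.1]
1.53 [-125.2   29.8]
1.63 [-127.    37.6]
1.73 [-128.2   44.9]
1.83 [-128.7   52.4]
1.93 [-128.4   60. ]
```

Call:
{"api": "send_rows", "payload": {
  "increments": "-0.8 -0.15 0 0;-1.55 -0.4 0 0;-2.3 -0.7 0 0;-3 -1.1 0 0;-3.7 -1.55 0 0;-4.3 -2.1 0 0;-4.9 -2.7 0 0;-5.4 -3.4 0 0"
}}

```text
clock: 3.9
position: [564.9, -132.2, 23.6]
tcp_rot: [3.106, 0.47, 0.001]
wrist_force: [2.1, -0.6, 0.7]
grip_width: -0.005
grip_force: 0.6
```

Call:
{"api": "send_rows", "payload": {
  "increments": "-0.45 -0.8 0 0;-0.8 -1.6 0 0;-1.1 -2.5 0 0;-1.3 -3.25 0 0;-1.4 -4 0 0;-1.45 -4.4 0 0;-1.45 -4.9 0 0;-1.45 -4.9 0 0"
}}

```text
clock: 4.57
position: [535.7, -88.8, 23.0]
tcp_rot: [-3.105, -0.472, 0.004]
wrist_force: [-0.7, -0.2, -0.7]
grip_width: 0.002
grip_force: 0.0
```

Run:
```python
from go import *
st(); snap("scene","g2",(225,125,425,275),4)
```

```text
t 4.57 dock xy -127.4 56.2 z 23.0 yaw -0.016 j [-0.29  0.43  1.86 -0.    0.86  0.98] F [-0.7 -0.2 -0.7] 0.0
```

View pics/g2.png

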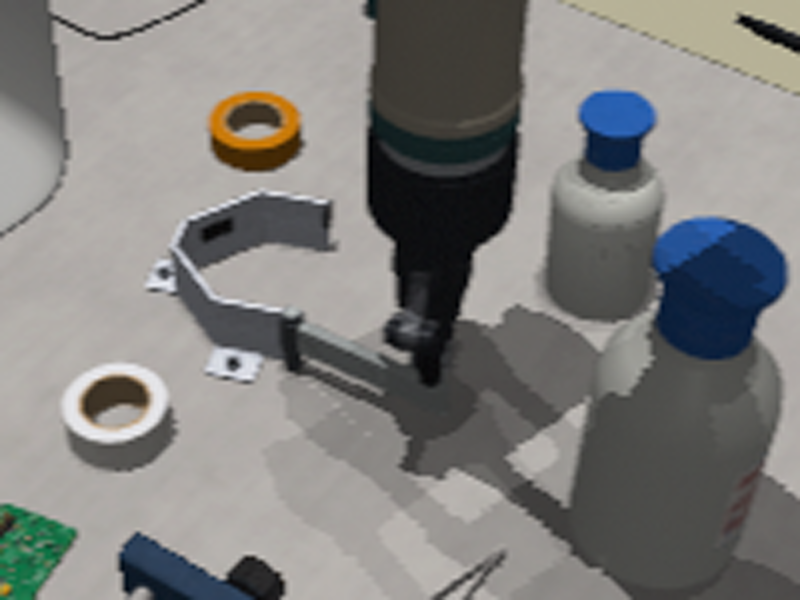

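The gate lies from the post (292,315) through (380,358) toward the finger, so it is nearly fully open. I'll nudge it a little further.

Call:
{"api": "send_rows", "payload": {
  "increments": "0 -0.3 0 0;0.05 -0.6 0 0;0.05 -0.8 0 0;0.05 -0.8 0 0"
}}

```text
clock: 4.95
position: [535.9, -84.9, 23.2]
tcp_rot: [3.1, 0.474, 0.0]
wrist_force: [-0.0, -8.9, -3.0]
grip_width: -0.001
grip_force: 4.6
```

```bash
cat >> go.py <<'E'
def gate(d,u,v,z):
    k=ray(d,u,v,z)[:2]-w(-46,52); c,n=np.cos(YAW),np.sin(YAW); lx,ly=c*k[0]+n*k[1],-n*k[0]+c*k[1]; print('q',np.arctan2(-lx,-ly),np.hypot(lx,ly))
def gmark(d,q,z=56): return proj(d,np.append(w(-46-90*np.sin(q),52-90*np.cos(q)),z))
E
python3 - <<'E'
from go import *
st(); S=r.get_image("scene"); gate(S,320,214,40)
E
```

```text
t 4.95 dock xy -126.0 59.8 z 23.2 yaw -0.015 j [-0.28  0.43  1.86 -0.01  0.85  0.99] F [-0.  -8.9 -3. ] -0.0
q 1.8517438360819687 58.87214567777324
```

Contact force of 9 N means the gate is on its stop at about 1.9. Next I back off, lift, open the jaw and turn.

Call:
{"api": "send_rows", "payload": {
  "increments": "0 0.8 0 0;0 1.5 0 0;0 1.8 -1 0;0 1.8 -4 0;0 1.8 -8 0;0 1.8 -12 0;0 1.8 -16 0;0 1.8 -19 0"
}}

```text
clock: 5.67
position: [541.3, -99.3, 217.7]
tcp_rot: [3.105, 0.47, 0.006]
wrist_force: [0.5, -0.5, 0.4]
grip_width: -0.001
grip_force: 0.0
```

Call:
{"api": "send_rows", "payload": {
  "increments": "-1 1 -1 -0.12;-4 3 -1 -0.24;-7 6 -1 -0.36;-10 9 -1 -0.48;-13 12 -1 -0.6;-16 14 -1 -0.72;-18 15 -1 -0.84;-18 15 -1 -0.96",
  "jaw": 1
}}

```text
clock: 6.33
position: [409.7, -299.8, 224.0]
tcp_rot: [2.568, 1.808, -0.005]
wrist_force: [1.3, -0.6, -0.2]
grip_width: 0.999
grip_force: 0.0
```

Call:
{"api": "send_rows", "payload": {
  "increments": "0 0 0 -0.12;0 0 0 -0.24;0 0 0 -0.36;0 0 0 -0.48;0 0 0 -0.6;0 0 0 -0.72;0 0 0 -0.84;0 0 0 -0.96"
}}

```text
clock: 7.0
position: [413.1, -295.6, 224.0]
tcp_rot: [1.437, 2.793, 0.001]
wrist_force: [-0.2, -0.5, 0.3]
grip_width: 0.998
grip_force: 0.0
```

Run:
```python
from go import *
st(); T=snap("top","o1",(270,120,430,310),3.1);S=snap("scene","o1s"); inc(-310,-111,120,.457+np.pi/2)
print('knob pred1.9',gmark(T,1.9),gmark(S,1.9))
```

```text
t 7.0 dock xy -308.5 -101.9 z 224.0 yaw 1.873 j [-0.76  0.18  1.65  0.    1.31 -1.38] F [-0.2 -0.5  0.3] 1.0
[-0.82 -0.41 10.39] -0.161
knob pred1.9 [306.49815355 221.6100406 ] [331.39887015 215.90094574]
```

View pics/o1.png

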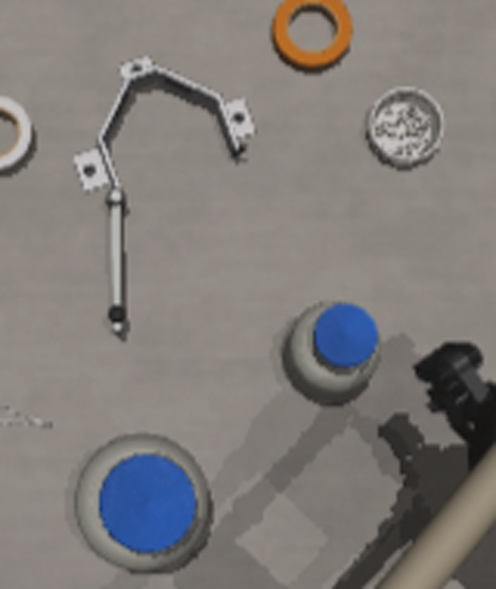

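The gate knob is at (117,314), so the gate is fully open at 1.9 as predicted; the bottle is unmoved at (333,355) and the gripper stands behind it. I descend behind the bottle.

Call:
{"api": "send_rows", "payload": {
  "increments": "-0.4 -0.4 1 -0.08;-0.8 -0.4 3 -0.16;-0.8 -0.4 6 -0.16;-0.8 -0.4 9 -0.16;-0.8 -0.4 12 -0.16;-0.8 -0.4 15 -0.16;-0.8 -0.4 17.5 -0.16;-0.8 -0.4 18.5 -0.16"
}}

```text
clock: 7.77
position: [412.8, -303.0, 35.6]
tcp_rot: [-1.22, -2.889, -0.004]
wrist_force: [1.0, -0.3, 1.2]
grip_width: 1.002
grip_force: 0.0
```

Call:
{"api": "send_rows", "payload": {
  "increments": "0 0 1 0;0 0 2 0;0 0 2.8 0;0 0 3.4 0;0 0 3.6 0;0 0 3.6 0"
}}

```text
clock: 8.27
position: [414.6, -304.8, 2.3]
tcp_rot: [1.218, 2.896, -0.0]
wrist_force: [-0.3, 0.2, -0.0]
grip_width: 1.001
grip_force: 0.0
```

Run:
```python
from go import *
st(); T=snap("top","d1"); S=snap("scene","d1s",(300,120,460,240),5); inc(-310,-111,2,.457+np.pi/2)
o=r.observe();M=Ro.from_rotvec(o["tcp_rot"]).as_matrix()
for y in(50,57): print(y,proj(S,o["position"]+M@[0,y,-13]),proj(T,o["position"]+M@[0,y,-13]))
```

```text
t 8.27 dock xy -310.0 -111.2 z 2.3 yaw 2.027 j [-0.77  0.42  1.94 -0.    0.77 -1.54] F [-0.3  0.2 -0. ] 1.0
[0.06 0.   0.08] -0.0
50 [398.39982001 187.9141321 ] [393.8050584  254.67969673]
57 [395.74855932 188.2759571 ] [391.65654351 252.53831974]
```

View pics/d1s.png

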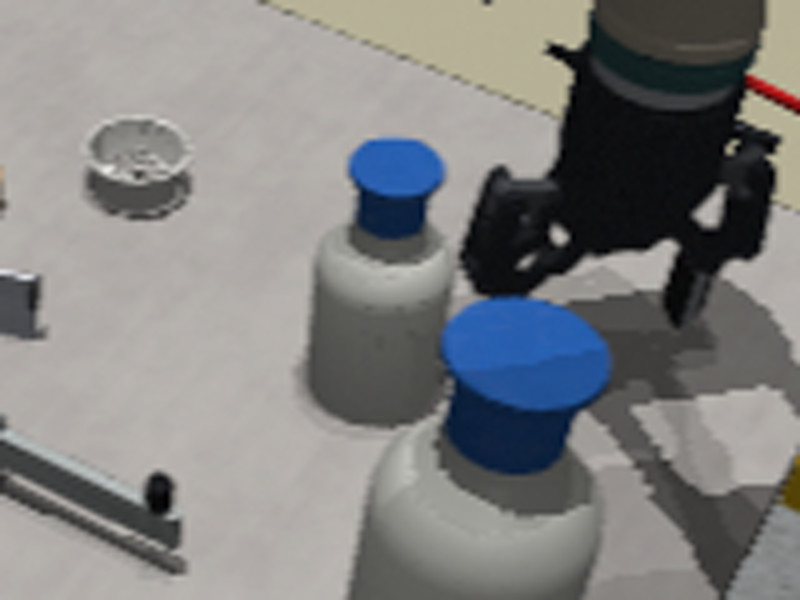

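The gripper's outer links seem to bulge beyond the finger backs (left link at (467,255), right link at (773,195)). I need the size and height of that bulge before pushing.

```bash
python3 - <<'E'
from go import *
S=r.get_image("scene")
o=r.observe();M=Ro.from_rotvec(o["tcp_rot"]).as_matrix()
for y in(-43,-57,-65,-75,57,65,75):
    print(y,[(h,((proj(S,o["position"]+M@[0,y,-h])-[300,120])*5).round().astype(int).tolist()) for h in(13,30,45,60,75,90)])
E
python3 -c "
import cv2
im=cv2.imread('pics/d1s_full.png')[135:200,385:465]
cv2.imwrite('pics/d1z.png',cv2.resize(im,None,fx=9,fy=9,interpolation=cv2.INTER_CUBIC))"
```

```text
-43 [(13, [665, 316]), (30, [673, 291]), (45, [681, 269]), (60, [688, 246]), (75, [695, 223]), (90, [703, 199])]
-57 [(13, [691, 312]), (30, [699, 288]), (45, [707, 265]), (60, [714, 243]), (75, [722, 219]), (90, [730, 195])]
-65 [(13, [705, 310]), (30, [714, 286]), (45, [722, 263]), (60, [730, 241]), (75, [738, 217]), (90, [746, 193])]
-75 [(13, [724, 308]), (30, [732, 283]), (45, [740, 261]), (60, [748, 238]), (75, [757, 215]), (90, [765, 191])]
57 [(13, [479, 341]), (30, [484, 316]), (45, [490, 294]), (60, [495, 271]), (75, [500, 248]), (90, [506, 224])]
65 [(13, [464, 343]), (30, [469, 319]), (45, [474, 296]), (60, [479, 273]), (75, [484, 250]), (90, [490, 226])]
75 [(13, [445, 346]), (30, [450, 321]), (45, [454, 299]), (60, [459, 276]), (75, [464, 252]), (90, [469, 228])]
```

View pics/d1z.png

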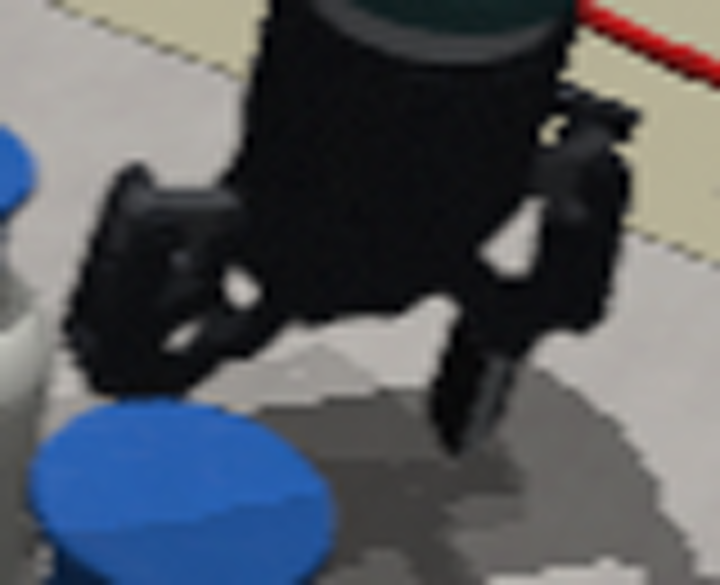

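The links stick out to about y = 80 mm. Their widest point is their lower edge, about 32 mm above the fingertip. With the fingertips almost on the bench, that edge meets the bottle at about z = 36, which is still low. I back off, go lower, and write a tracker for the blue cap.

Call:
{"api": "send_rows", "payload": {
  "increments": "0 -0.8 0 0;0 -1.5 0 0;0 -1.5 0.3 0;0 -1.5 0.6 0;0 -1.5 0.8 0;0 -1.5 0.9 0;0 -1.5 0.9 0;0 -1.5 0.9 0"
}}

```text
clock: 9.08
position: [403.9, -315.1, -6.9]
tcp_rot: [-1.217, -2.896, -0.0]
wrist_force: [0.4, -0.1, 0.5]
grip_width: 0.997
grip_force: 0.0
```

```bash
cat >> go.py <<'E'
def blobs(d):
    h=cv2.cvtColor(d["frame"],cv2.COLOR_RGB2HSV); m=cv2.inRange(h,(100,140,50),(125,255,255))
    n,l,s,c=cv2.connectedComponentsWithStats(m); return [(s[i,4],s[i,:4].tolist(),c[i]) for i in range(1,n) if s[i,4]>60]
def dk(p): dx=p[:2]-D; c,n=np.cos(YAW),np.sin(YAW); return np.round([c*dx[0]+n*dx[1],-n*dx[0]+c*dx[1]],1)
def cap(v=False):
    T=r.get_image("top");S=r.get_image("scene")
    for nme,d in(("top",T),("scene",S)):
        for a,b,c in blobs(d):
            p=ray(d,*c,134)
            if np.linalg.norm(p[:2]-[389,-89])>70 and 350<p[0]<800 and -300<p[1]<0: print(nme,a,b,c.round(1),'dock',dk(p))
E
python3 - <<'E'
from go import *
st(); cap()
E
```

```text
t 9.08 dock xy -323.4 -117.6 z -6.9 yaw 2.028 j [-0.8   0.44  1.96  0.    0.75 -1.57] F [ 0.4 -0.1  0.5] 1.0
top 305 [372, 219, 20, 19] [381.1 227.9] dock [-202.6  -63.1]
scene 272 [370, 148, 18, 20] [378.4 156.6] dock [-204.7  -50.4]
```

Call:
{"api": "send_rows", "payload": {
  "increments": "0 0.3 0 0;0 0.7 0 0;0 1.1 0 0;0 1.5 0 0;0 1.9 0 0;0 2.3 0 0;0 2.7 0 0;0 3 0 0"
}}

```text
clock: 9.85
position: [425.5, -294.3, -6.5]
tcp_rot: [1.216, 2.896, -0.001]
wrist_force: [-2.3, -2.4, 1.4]
grip_width: 0.997
grip_force: 0.0
```

Run:
```python
from go import *
st(); cap()
```

```text
t 9.85 dock xy -296.4 -104.5 z -6.5 yaw 2.028 j [-0.74  0.44  1.95 -0.    0.75 -1.51] F [-2.3 -2.4  1.4] 1.0
top 306 [368, 216, 20, 19] [377.5 224.8] dock [-193.9  -58.1]
scene 277 [366, 148, 18, 20] [374.3 156.9] dock [-195.9  -46.8]
```

Call:
{"api": "send_rows", "payload": {
  "increments": "0 0.4 0 0;0 0.8 0 0;0 1.2 0 0;0 1.6 0 0;0 2 0 0;0 2.4 0 0;0 2.7 0 0;0 3 0 0"
}}

```text
clock: 10.62
position: [447.0, -273.0, -6.7]
tcp_rot: [1.217, 2.896, -0.0]
wrist_force: [-2.4, -1.3, 2.5]
grip_width: 0.999
grip_force: 0.0
```

Run:
```python
from go import *
st(); cap()
```

```text
t 10.62 dock xy -269.3 -91.1 z -6.7 yaw 2.028 j [-0.68  0.45  1.93 -0.    0.76 -1.46] F [-2.4 -1.3  2.5] 1.0
top 303 [358, 206, 20, 19] [367.1 214.7] dock [-166.8  -44.3]
scene 280 [353, 150, 18, 20] [361.3 158.7] dock [-169.2  -32.9]
```

The cap moves exactly with the tool, so the bottle is sliding upright. I continue.

Call:
{"api": "send_rows", "payload": {
  "increments": "0 0.5 0 0;0 1 0 0;0 1.5 0 0;0 2 0 0;0 2.5 0 0;0 3 0 0;0 3.5 0 0;0 4 0 0"
}}

```text
clock: 11.38
position: [475.7, -244.9, -6.7]
tcp_rot: [1.217, 2.896, -0.0]
wrist_force: [-3.2, -2.2, 1.5]
grip_width: 0.999
grip_force: 0.0
```

Call:
{"api": "send_rows", "payload": {
  "increments": "0 0.5 0 0;0 1 0 0;0 1.5 0 0;0 2 0 0;0 2.5 0 0;0 3 0 0;0 3.4 0 0;0 3.6 0 0"
}}

```text
clock: 12.05
position: [501.5, -219.7, -6.7]
tcp_rot: [1.217, 2.896, 0.0]
wrist_force: [-2.5, -1.4, 0.9]
grip_width: 1.0
grip_force: 0.0
```

Run:
```python
from go import *
st(); cap()
```

```text
t 12.05 dock xy -200.9 -57.4 z -6.7 yaw 2.028 j [-0.54  0.47  1.88  0.    0.79 -1.32] F [-2.5 -1.4  0.9] 1.0
top 295 [332, 181, 20, 19] [341.6 189.7] dock [-98.3 -10.2]
scene 292 [319, 154, 19, 20] [328.4 162.7] dock [-1.021e+02  1.000e-01]
```

Call:
{"api": "send_rows", "payload": {
  "increments": "0 0.4 0 0;0 0.8 0 0;0 1.2 0 0;0 1.5 0 0;0 1.8 0 0;0 1.9 0 0;0 2 0 0;0 2 0 0"
}}

```text
clock: 12.82
position: [515.5, -205.9, -6.7]
tcp_rot: [1.217, 2.896, -0.0]
wrist_force: [-1.7, -1.5, 0.8]
grip_width: 1.001
grip_force: 0.0
```

Run:
```python
from go import *
st(); cap(); T=r.get_image("top"); S=r.get_image("scene"); print('gate pred',gmark(T,1.9))
# bottle body silhouette in the scene/top: pred for base at dock(-84,-1)
```

```text
t 12.82 dock xy -183.3 -48.8 z -6.7 yaw 2.028 j [-0.51  0.48  1.86  0.    0.8  -1.28] F [-1.7 -1.5  0.8] 1.0
top 292 [326, 174, 19, 19] [335.  183.1] dock [-80.2  -1.5]
scene 287 [311, 155, 19, 20] [319.9 163.8] dock [-85.2   8.5]
gate pred [306.49815355 221.6100406 ]
```

Bottle is now at about (-82,-1) in the dock frame, in front of the mouth. I retract, turn square to the dock and move in behind the bottle.

Call:
{"api": "send_rows", "payload": {
  "increments": "0 -0.5 0 0;0 -1.2 0 0;0 -2.2 0 0;0 -3.2 0 0;0 -3.8 0 0;0 -4 0 0;0 -4 0 0"
}}

```text
clock: 13.6
position: [486.1, -234.8, -6.6]
tcp_rot: [1.22, 2.895, 0.0]
wrist_force: [0.5, 0.0, 0.3]
grip_width: 1.002
grip_force: 0.0
```

Call:
{"api": "send_rows", "payload": {
  "increments": "0.5 0.2 0 0.06;1.5 0.7 0 0.14;2.6 1.3 0 0.22;3.7 1.8 0 0.3;4.8 2.4 0 0.38;5.6 2.8 0 0.44;5.9 2.9 0 0.457;5.9 2.9 0 0.457"
}}

```text
clock: 14.27
position: [465.9, -170.9, -6.6]
tcp_rot: [-1.84, -2.546, -0.0]
wrist_force: [0.9, 0.4, 0.2]
grip_width: 1.001
grip_force: 0.0
```

Run:
```python
from go import *
st(); cap(); inc(-200,-1.5,-7,np.pi/2)
```

```text
t 14.27 dock xy -219.4 -0.0 z -6.6 yaw 1.572 j [-0.49  0.42  1.99  0.    0.73 -0.81] F [0.9 0.4 0.2] 1.0
top 292 [329, 176, 19, 19] [337.9 184.9] dock [-85.9  -6.1]
scene 287 [314, 154, 19, 21] [322.5 163.1] dock [-90.2   4.9]
[-0.01  1.89  0.05] 0.001
```

Call:
{"api": "send_rows", "payload": {
  "increments": "-0.3 0.4 0 0;-0.4 0.8 0 0;-0.4 1.2 0 0;-0.4 1.6 0 0;-0.4 2 0 0;-0.4 2.4 0 0;-0.4 2.8 0 0;-0.4 3.2 0 0"
}}

```text
clock: 15.03
position: [497.5, -165.4, -6.7]
tcp_rot: [-1.841, -2.545, 0.001]
wrist_force: [-3.4, -1.1, 1.8]
grip_width: 1.004
grip_force: 1.5
```

Call:
{"api": "send_rows", "payload": {
  "increments": "0 0.4 0 0;0 0.8 0 0;0 1.2 0 0;0 1.6 0 0;0 2 0 0;0 2.4 0 0;0 2.7 0 0;0 3 0 0"
}}

```text
clock: 15.7
position: [526.6, -155.9, -6.8]
tcp_rot: [-1.842, -2.545, 0.0]
wrist_force: [-3.6, -1.5, 1.6]
grip_width: 0.998
grip_force: 1.0
```

Run:
```python
from go import *
st(); cap(); snap("top","p1f",(270,120,380,250),4.5)
```

```text
t 15.7 dock xy -157.1 -4.7 z -6.8 yaw 1.571 j [-0.41  0.47  1.88 -0.    0.79 -0.73] F [-3.6 -1.5  1.6] 1.0
top 158 [322, 159, 17, 16] [328.5 165.3] dock [-38.6  -0.5]
scene 281 [295, 152, 19, 20] [304.5 160.8] dock [-50.3   7.9]
```

Call:
{"api": "send_rows", "payload": {
  "increments": "0 0.4 0 0;0 0.8 0 0;0 1.2 0 0;0 1.6 0 0;0 2 0 0;0 2.4 0 0;0 2.7 0 0;0 3 0 0"
}}

```text
clock: 16.52
position: [555.2, -146.5, -6.7]
tcp_rot: [1.842, 2.545, -0.0]
wrist_force: [-3.4, -0.8, 0.9]
grip_width: 1.0
grip_force: 1.1
```

Run:
```python
from go import *
st(); cap()
```

```text
t 16.52 dock xy -127.0 -4.8 z -6.7 yaw 1.571 j [-0.38  0.5   1.82 -0.    0.82 -0.7 ] F [-3.4 -0.8  0.9] 1.0
top 86 [318, 146, 13, 13] [322.6 151. ] dock [-4.3  1.3]
scene 279 [282, 149, 19, 21] [291.5 158.2] dock [-20.5   7.4]
```

Call:
{"api": "send_rows", "payload": {
  "increments": "0 0.2 0 0;0 0.4 0 0;0 0.6 0 0;0 0.8 0 0;0 1 0 0;0 1.2 0 0"
}}

```text
clock: 17.12
position: [566.4, -142.9, -6.7]
tcp_rot: [-1.842, -2.545, 0.0]
wrist_force: [-2.8, -1.1, 2.1]
grip_width: 0.996
grip_force: 1.0
```

Run:
```python
from go import *
st(); cap()
```

```text
t 17.12 dock xy -115.2 -4.8 z -6.7 yaw 1.571 j [-0.37  0.51  1.8  -0.    0.83 -0.68] F [-2.8 -1.1  2.1] 1.0
top 67 [316, 141, 11, 13] [320. 146.] dock [8.1 3.2]
scene 272 [278, 148, 18, 20] [286.6 157.3] dock [-9.1  7.3]
```

Call:
{"api": "send_rows", "payload": {
  "increments": "0 0.15 0 0;0 0.3 0 0;0 0.45 0 0;0 0.6 0 0;0 0.6 0 0"
}}

```text
clock: 17.63
position: [572.4, -141.1, -6.6]
tcp_rot: [1.841, 2.545, 0.0]
wrist_force: [-1.5, -0.1, 0.6]
grip_width: 1.0
grip_force: 0.8
```

Call:
{"api": "send_rows", "payload": {
  "increments": "0 0.1 0 0;0 0.2 0 0;0 0.3 0 0;0 0.3 0 0"
}}

```text
clock: 17.97
position: [574.1, -139.9, -6.9]
tcp_rot: [-1.841, -2.544, 0.001]
wrist_force: [-4.3, 0.1, 2.5]
grip_width: 0.999
grip_force: 1.9
```

Run:
```python
from go import *
st(); cap()
```

```text
t 17.97 dock xy -107.0 -4.4 z -6.9 yaw 1.571 j [-0.36  0.52  1.78 -0.    0.84 -0.67] F [-4.3  0.1  2.5] 1.0
scene 276 [274, 148, 19, 20] [283.5 156.9] dock [-2.   7.8]
```

Call:
{"api": "send_rows", "payload": {
  "increments": "0 0.1 0 0;0 0.2 0 0;0 0.2 0 0;0 0.2 0 0"
}}

```text
clock: 18.4
position: [574.1, -139.1, -6.9]
tcp_rot: [-1.838, -2.542, 0.004]
wrist_force: [-8.7, -1.6, 5.3]
grip_width: 1.004
grip_force: 4.2
```

Run:
```python
from go import *
st(); cap()
```

```text
t 18.4 dock xy -106.7 -3.7 z -6.9 yaw 1.571 j [-0.35  0.52  1.78 -0.    0.85 -0.67] F [-8.7 -1.6  5.3] 1.0
scene 279 [274, 148, 19, 20] [283.4 156.9] dock [-1.9  8. ]
```

Call:
{"api": "send_rows", "payload": {
  "increments": "0 0.1 0 0;0 0.2 0 0;0 0.2 0 0;0 0.2 0 0"
}}

```text
clock: 18.83
position: [574.0, -138.6, -6.7]
tcp_rot: [-1.836, -2.54, 0.007]
wrist_force: [-14.6, -3.0, 8.5]
grip_width: 1.002
grip_force: 6.7
```

Run:
```python
from go import *
st(); cap()
```

```text
t 18.83 dock xy -106.6 -3.1 z -6.7 yaw 1.572 j [-0.35  0.52  1.77 -0.    0.85 -0.67] F [-14.6  -3.    8.5] 1.0
scene 278 [274, 148, 19, 20] [283.4 157. ] dock [-1.8  8.1]
```

Force rises to 15 N with no further motion and x = -106.6 as expected, so the bottle is home. I retract, lift away and verify.

Call:
{"api": "send_rows", "payload": {
  "increments": "0 -0.6 0 0;0 -1.2 0 0;0 -2 0 0;0 -3.5 0 0;0 -5.5 0 0;0 -8 0 0;0 -10.5 0 0;0 -11.5 0 0"
}}

```text
clock: 19.6
position: [466.3, -174.8, -6.9]
tcp_rot: [-1.842, -2.542, 0.001]
wrist_force: [-0.0, 1.2, 0.4]
grip_width: 0.998
grip_force: 0.0
```

Call:
{"api": "send_rows", "payload": {
  "increments": "0 0 -2 0;0 0 -5 0;-1 0 -8 0;-4 0 -11 0;-7 0 -14 0;-10 0 -17 0;-13 0 -20 0;-15 0 -21 0",
  "jaw": 0
}}

```text
clock: 20.27
position: [519.5, -321.2, 208.5]
tcp_rot: [1.836, 2.535, -0.0]
wrist_force: [1.5, -0.3, 0.1]
grip_width: -0.001
grip_force: 0.0
```

Run:
```python
from go import *
st(); cap()
T=r.get_image("top");S=r.get_image("scene")
for n,d,X in(("label",T,(268,163,25)),("viceknob",T,(238,222,40)),("viceR",T,(232,200,60)),("tweez",T,(285,256,5))): print(n,dk(ray(d,*X)))
print('cap pred at home top/scene z137', proj(T,np.append(w(0,0),137)),proj(S,np.append(w(0,0),137)),'knob1.9',gmark(T,1.9))
a=cv2.resize(T["frame"][135:235,280:380,::-1],(396,396),interpolation=cv2.INTER_CUBIC)
b=cv2.resize(S["frame"][130:230,250:350,::-1],(396,396),interpolation=cv2.INTER_CUBIC)
cv2.imwrite('pics/fin.png',np.hstack([a,b]))
```

```text
t 20.27 dock xy -215.5 -159.6 z 208.5 yaw 1.57 j [-0.67  0.34  1.47  0.    1.32 -0.99] F [ 1.5 -0.3  0.1] -0.0
top 285 [314, 138, 20, 19] [323.5 146.9] dock [ 3.6 -3.4]
scene 279 [274, 148, 19, 20] [283.4 157. ] dock [-1.8  8.1]
label [ 35.1 123.7]
viceknob [-80.3 231.3]
viceR [-30.7 227.4]
tweez [-186.8  153.5]
cap pred at home top/scene z137 [322.5914699  148.59860186] [283.65766419 153.52687076] knob1.9 [306.49815355 221.6100406 ]
```

Cap is at (3.6,-3.4), unmoved by the retract, so the bottle is home. Next I go over to the gate's outer side with shut fingers.

Call:
{"api": "send_rows", "payload": {
  "increments": "3 1 0 0;6.5 2.5 0 0;10 4 0 0;13.5 5.3 0 0;17 6.7 0 0;20.5 8 0 0;24 9.3 0 0;26.8 10.3 0 0"
}}

```text
clock: 21.13
position: [528.3, -26.5, 202.1]
tcp_rot: [-1.838, -2.544, -0.0]
wrist_force: [0.8, -0.7, 0.6]
grip_width: -0.003
grip_force: 0.0
```

Call:
{"api": "send_rows", "payload": {
  "increments": "0 0 0 0;0 0 3 0;0 0 6 0;0 0 9 0;0 0 12 0;0 0 14 0;0 0 15 0;0 0 15 0"
}}

```text
clock: 21.8
position: [527.4, -29.8, 50.5]
tcp_rot: [-1.838, -2.54, 0.004]
wrist_force: [-0.8, 0.0, -0.3]
grip_width: 0.004
grip_force: 0.0
```

Run:
```python
from go import *
st(); inc(-112,108,24,np.pi/2)
P=[]
for q in np.arange(1.9,.19,-.1):
    off=4+14.5*abs(np.cos(q))+11*abs(np.sin(q)); P.append([52-80*np.cos(q)+off*np.sin(q),-46-80*np.sin(q)-off*np.cos(q)]); print(round(q,2),np.round(np.array(P[-1])/10,2))
```

```text
t 21.8 dock xy -116.9 114.8 z 50.5 yaw 1.571 j [-0.19  0.38  1.86 -0.    0.91 -0.51] F [-0.8  0.  -0.3] 0.0
[-0.69  0.5   2.65] 0.0
1.9 [  9.59 -11.55]
1.8 [  8.77 -11.98]
1.7 [  7.89 -12.32]
1.6 [  6.97 -12.55]
1.5 [  6.23 -12.69]
1.4 [  5.55 -12.78]
1.3 [  4.84 -12.8 ]
1.2 [  4.12 -12.76]
1.1 [  3.39 -12.65]
1.0 [  2.65 -12.47]
0.9 [  1.92 -12.21]
0.8 [  1.2  -11.87]
0.7 [  0.51 -11.45]
0.6 [ -0.15 -10.95]
0.5 [ -0.77 -10.37]
0.4 [-1.33 -9.71]
0.3 [-1.82 -8.98]
0.2 [-2.24 -8.19]
```

Call:
{"api": "send_rows", "payload": {
  "increments": "-0.2 0.1 0.7 0;-0.3 0.2 1.4 0;-0.3 0.2 2 0;-0.3 0.2 2.6 0;-0.3 0.2 2.6 0"
}}

```text
clock: 22.22
position: [532.5, -32.7, 26.5]
tcp_rot: [-1.841, -2.544, 0.001]
wrist_force: [0.2, 0.5, 0.0]
grip_width: 0.002
grip_force: 0.0
```

Call:
{"api": "send_rows", "payload": {
  "increments": "-0.8 0 0 0;-1.6 -0.1 0 0;-2.4 -0.5 0 0;-3.3 -0.8 0 0;-4.2 -1.05 0 0;-5 -1.2 0 0;-5.65 -1.3 0 0;-6.35 -1.3 0 0"
}}

```text
clock: 22.88
position: [540.3, -98.0, 27.3]
tcp_rot: [-1.842, -2.544, 0.0]
wrist_force: [0.1, 2.0, 0.1]
grip_width: 0.001
grip_force: 0.6
```

Run:
```python
from go import *
st(); inc(-103.7,-7.7,24,np.pi/2)
```

```text
t 22.88 dock xy -125.9 46.0 z 27.3 yaw 1.57 j [-0.31  0.43  1.84  0.    0.87 -0.62] F [0.1 2.  0.1] 0.0
[-5.37  2.23  0.33] -0.001
```

Call:
{"api": "send_rows", "payload": {
  "increments": "-0.7 0.05 0 0;-1.45 0.15 0 0;-2.2 0.33 0 0;-2.9 0.6 0 0;-3.65 0.93 0 0;-4.3 1.35 0 0;-5 1.85 0 0;-5.6 2.43 0 0"
}}

```text
clock: 23.55
position: [581.7, -143.3, 27.2]
tcp_rot: [-1.842, -2.545, 0.001]
wrist_force: [-1.4, 1.2, -0.1]
grip_width: -0.002
grip_force: 0.6
```

Run:
```python
from go import *
st(); inc(-85.8,-20.3,24,np.pi/2)
```

```text
t 23.55 dock xy -100.7 -10.0 z 27.2 yaw 1.571 j [-0.36  0.49  1.73 -0.    0.93 -0.68] F [-1.4  1.2 -0.1] -0.0
[-1.03  1.49  0.32] -0.0
```

Call:
{"api": "send_rows", "payload": {
  "increments": "-0.5 0.6 0 0;-0.85 1.1 0 0;-1 1.35 0 0;-1 1.35 0 0;-1 1.35 0 0"
}}

```text
clock: 23.97
position: [597.6, -148.2, 27.3]
tcp_rot: [1.841, 2.545, -0.0]
wrist_force: [-0.5, -0.0, -0.1]
grip_width: 0.001
grip_force: 0.0
```

Call:
{"api": "send_rows", "payload": {
  "increments": "0 -1 0 0;0 -2.5 0 0;-0.4 -4.5 0 0;-0.8 -6.5 0 0;-1.2 -8.5 0 0;-1.5 -9.5 0 0;-1.5 -10 0 0;-1.5 -10 0 0"
}}

```text
clock: 24.63
position: [505.8, -193.8, 27.6]
tcp_rot: [-1.844, -2.544, 0.0]
wrist_force: [-0.2, -0.1, 0.8]
grip_width: 0.006
grip_force: 0.0
```

Call:
{"api": "send_rows", "payload": {
  "increments": "0 0 0 0;0 0 0 0;0 0 0 0;0 0 0 0;0 0 1 0;0 0 2 0;0 0 2.7 0;0 0 3 0",
  "jaw": 1
}}

```text
clock: 25.3
position: [505.7, -192.8, -4.6]
tcp_rot: [-1.84, -2.542, 0.001]
wrist_force: [0.3, 0.5, -0.5]
grip_width: 0.998
grip_force: 0.0
```

Run:
```python
from go import *
st(); inc(-150,-36,-4,np.pi/2); S=r.get_image("scene"); h=cv2.cvtColor(S["frame"],cv2.COLOR_RGB2GRAY)
for q in (0,.15,.2,.25,.3,.35,.4):
    u,v=gmark(S,q,50); u,v=int(round(u)),int(round(v)); print(q,u,v,h[v-1:v+2,u-1:u+2].mean())
```

```text
t 25.3 dock xy -188.5 -33.3 z -4.6 yaw 1.571 j [-0.49  0.46  1.89 -0.    0.79 -0.81] F [ 0.3  0.5 -0.5] 1.0
[-0.27  3.85 -0.07] -0.0
0 308 175 151.88888888888889
0.15 314 177 172.22222222222223
0.2 315 177 141.33333333333334
0.25 317 178 33.666666666666664
0.3 319 178 40.0
0.35 320 179 74.77777777777777
0.4 322 180 158.0
```

Knob shows gate at about 0.28. Final closing with the open finger's outer link on the knob.

Call:
{"api": "send_rows", "payload": {
  "increments": "-0.2 0.6 0 0;-0.2 1.2 0 0;-0.2 1.8 0 0;-0.2 2.4 0 0;-0.2 3 0 0;-0.2 3.6 0 0;-0.2 4.1 0 0;-0.2 4.6 0 0"
}}

```text
clock: 26.02
position: [551.9, -181.2, -2.4]
tcp_rot: [1.841, 2.545, -0.001]
wrist_force: [-0.8, -2.1, 0.6]
grip_width: 0.996
grip_force: 1.1
```

Call:
{"api": "send_rows", "payload": {
  "increments": "0 0.3 0 0;0 0.6 0 0;0 0.9 0 0;0 1.2 0 0;0 1.4 0 0;0 1.4 0 0"
}}

```text
clock: 26.52
position: [565.2, -176.8, -2.5]
tcp_rot: [1.841, 2.544, 0.001]
wrist_force: [0.4, -0.0, 1.6]
grip_width: 1.005
grip_force: 0.9
```

```bash
cat >> go.py <<'E'
def kn():
    S=r.get_image("scene"); h=cv2.cvtColor(S["frame"],cv2.COLOR_RGB2GRAY)
    print('knob',[(q,round(h[int(round(v))-1:int(round(v))+2,int(round(u))-1:int(round(u))+2].mean())) for q in (-.1,-.05,0,.05,.1,.15,.2,.25) for u,v in [gmark(S,q,50)]])
E
python3 - <<'E'
from go import *
st(); cap(); kn()
E
```

```text
t 26.52 dock xy -126.9 -36.6 z -2.5 yaw 1.571 j [-0.42  0.52  1.77  0.    0.85 -0.74] F [ 0.4 -0.   1.6] 1.0
top 287 [314, 138, 20, 19] [323.4 146.9] dock [ 3.8 -3.3]
scene 279 [274, 148, 19, 20] [283.4 157. ] dock [-1.8  8.1]
knob [(-0.1, 154), (-0.05, 122), (0, 86), (0.05, 18), (0.1, 18), (0.15, 31), (0.2, 30), (0.25, 41)]
```

Nearly shut. I push gently on until the stop gives a reaction.

Call:
{"api": "send_rows", "payload": {
  "increments": "0 0.1 0 0;0 0.2 0 0;0 0.3 0 0;0 0.4 0 0;0 0.4 0 0;0 0.4 0 0"
}}

```text
clock: 27.17
position: [568.5, -175.5, -2.7]
tcp_rot: [1.842, 2.545, 0.0]
wrist_force: [0.4, -1.6, 1.5]
grip_width: 1.001
grip_force: 0.9
```

Run:
```python
from go import *
st(); kn()
```

```text
t 27.17 dock xy -123.4 -36.4 z -2.7 yaw 1.571 j [-0.42  0.52  1.77 -0.    0.86 -0.73] F [ 0.4 -1.6  1.5] 1.0
knob [(-0.1, 149), (-0.05, 70), (0, 33), (0.05, 17), (0.1, 18), (0.15, 42), (0.2, 31), (0.25, 25)]
```

Call:
{"api": "send_rows", "payload": {
  "increments": "0 0.1 0 0;0 0.2 0 0;0 0.3 0 0;0 0.3 0 0;0 0.3 0 0"
}}

```text
clock: 27.63
position: [571.3, -174.4, -2.7]
tcp_rot: [1.842, 2.545, 0.0]
wrist_force: [-0.7, -0.3, 1.3]
grip_width: 0.996
grip_force: 0.9
```

Run:
```python
from go import *
st(); cap(); kn()
```

```text
t 27.63 dock xy -120.4 -36.3 z -2.7 yaw 1.571 j [-0.41  0.52  1.76  0.    0.86 -0.73] F [-0.7 -0.3  1.3] 1.0
top 286 [314, 138, 20, 19] [323.5 146.9] dock [ 3.7 -3.3]
scene 279 [274, 148, 19, 20] [283.4 157. ] dock [-1.8  8.1]
knob [(-0.1, 105), (-0.05, 26), (0, 18), (0.05, 19), (0.1, 19), (0.15, 30), (0.2, 20), (0.25, 19)]
```

Call:
{"api": "send_rows", "payload": {
  "increments": "0 0.1 0 0;0 0.2 0 0;0 0.2 0 0;0 0.2 0 0"
}}

```text
clock: 28.12
position: [572.6, -174.0, -2.7]
tcp_rot: [-1.841, -2.545, 0.001]
wrist_force: [-2.6, -2.5, 2.5]
grip_width: 0.999
grip_force: 1.7
```

Run:
```python
from go import *
st(); kn()
```

```text
t 28.12 dock xy -119.0 -36.3 z -2.7 yaw 1.571 j [-0.41  0.52  1.76 -0.    0.86 -0.73] F [-2.6 -2.5  2.5] 1.0
knob [(-0.1, 82), (-0.05, 19), (0, 19), (0.05, 19), (0.1, 18), (0.15, 24), (0.2, 18), (0.25, 19)]
```

Call:
{"api": "send_rows", "payload": {
  "increments": "0 0.1 0 0;0 0.2 0 0;0 0.2 0 0;0 0.2 0 0"
}}

```text
clock: 28.5
position: [572.9, -173.8, -2.7]
tcp_rot: [-1.84, -2.543, 0.004]
wrist_force: [-7.0, -5.0, 4.7]
grip_width: 1.0
grip_force: 4.1
```

Run:
```python
from go import *
st(); cap();kn()
```

```text
t 28.5 dock xy -118.7 -36.2 z -2.7 yaw 1.571 j [-0.41  0.52  1.75 -0.    0.87 -0.73] F [-7.  -5.   4.7] 1.0
top 287 [314, 138, 20, 19] [323.5 147. ] dock [ 3.6 -3.3]
scene 279 [274, 148, 19, 20] [283.4 157. ] dock [-1.8  8.1]
knob [(-0.1, 82), (-0.05, 19), (0, 18), (0.05, 18), (0.1, 17), (0.15, 20), (0.2, 18), (0.25, 19)]
```

Reaction is 9 N without motion, so the gate is on its stop. I retreat straight back, lift clear and take the final look.

Call:
{"api": "send_rows", "payload": {
  "increments": "0 -0.5 0 0;0 -1.2 0 0;0 -2.5 0 0;0 -4 0 0;0 -6 0 0;0 -8 0 0;0 -9 0 0;0 -9 0 0"
}}

```text
clock: 29.32
position: [486.3, -201.0, -3.0]
tcp_rot: [-1.842, -2.541, 0.001]
wrist_force: [0.2, -0.2, -0.2]
grip_width: 0.995
grip_force: 0.0
```

Call:
{"api": "send_rows", "payload": {
  "increments": "0 0 -2 0;0 0 -5 0;-1 0 -8 0;-4 0 -11 0;-7 0 -14 0;-10 0 -17 0;-12 0 -19 0;-12 0 -19 0"
}}

```text
clock: 29.98
position: [532.0, -321.7, 193.0]
tcp_rot: [1.835, 2.531, -0.002]
wrist_force: [1.1, -0.5, 0.7]
grip_width: 1.0
grip_force: 0.0
```

Run:
```python
from go import *
st(); cap(); kn()
T=r.get_image("top");S=r.get_image("scene")
a=cv2.resize(T["frame"][125:225,280:380,::-1],(396,396),interpolation=cv2.INTER_CUBIC)
b=cv2.resize(S["frame"][130:230,250:350,::-1],(396,396),interpolation=cv2.INTER_CUBIC)
print('knob0',(gmark(T,0)-[280,125])*3.96,(gmark(S,0)-[250,130])*3.96,(gmark(T,.1)-[280,125])*3.96)
cv2.imwrite('pics/fin.png',np.hstack([a,b]))
```

```text
t 29.98 dock xy -203.8 -163.9 z 193.0 yaw 1.569 j [-0.66  0.36  1.48 -0.    1.29 -0.97] F [ 1.1 -0.5  0.7] 1.0
top 285 [314, 138, 20, 19] [323.5 146.9] dock [ 3.6 -3.4]
scene 279 [274, 148, 19, 20] [283.4 157. ] dock [-1.8  8.1]
knob [(-0.1, 75), (-0.05, 22), (0, 31), (0.05, 108), (0.1, 164), (0.15, 167), (0.2, 168), (0.25, 167)]
knob0 [252.50866313 181.87123783] [231.46906739 172.01937998] [256.75073111 196.34815337]
```

View pics/fin.png

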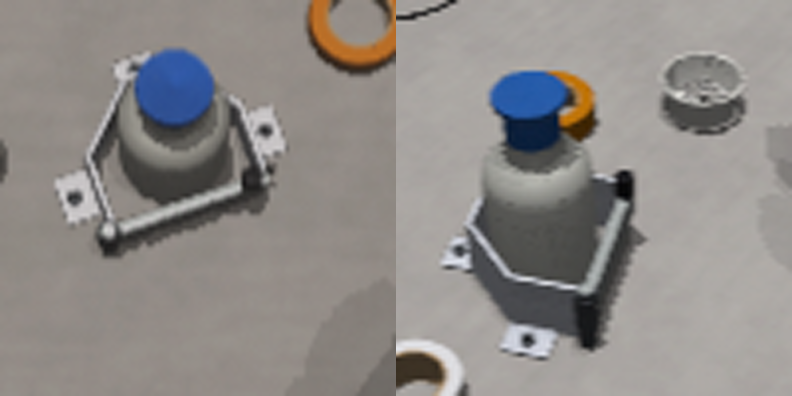

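The final picture shows the gate shut across the mouth, with the knob at (252,180) where it was predicted. The bottle stands in the V, and the tape roll, cup and label roll are undisturbed.

```bash
python3 -c "
from cell import r
print(r.job_done())"
```

```text
the job is handed in; nothing more can be done
None
```

The gate was swung fully open, the bottle slid upright until it was home against the V back, and the gate was pushed shut to its stop; the job is handed in at about 30 s, with no result reported back.

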